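# Count three brass spacers into the kit case and close it

### The arm

A 6-joint arm with a two-finger parallel gripper is mounted at the origin on the work surface. World frame = base frame: x ahead of the robot, y to its left, z up, the work surface at z = 0. Lengths are in mm, angles in rad, forces in N, time in s.
With the tool pointing down it reaches from about 350 to 775 mm from the base axis. Payload 7.3 kg.
Tool frame: the origin (TCP) lies midway between the tips of the shut fingers; the grasp point (between the pads) lies 19 mm behind it; z points along the fingers, y is the line along which they close (so a half turn about z gives the same grasp; the last joint's range is limited). The gripper opens to 92 mm and grips with 3 to 60 N. Pads are 19 mm wide; open, the fingers measure 130 mm over their backs; the gripper's body (75 mm by 190 mm) begins 47 mm behind the grasp point.
Start: joints at [1.155, 0.342, 1.524, -0, 1.275, -0.146], TCP at [139.917, 506.032, 226.741] pointing down, gripper open.
Joint ranges: [-2.53, 2.53], [-0.77, 2.02], [0.04, 2.7], [-1, 4.14], [0.28, 2.66], [-3.11, 3.11]. Speed limits (rad/s): [2.57, 2.57, 3.14, 3.14, 3.14, 3.14].

### API

Orientations are given as [roll, pitch, yaw] about the fixed x, y, z axes, in that order (R = Rz(yaw) Ry(pitch) Rx(roll)).
In Python, from plant import bot gives the robot as it stands.
- The arm moves only by the tool servo_tool, never from a script. Its argument "deltas" is a list of rows, each a list of 2 entries, a list of its own where there are three numbers: the shift along the tool's x, y, z in m, then the turn, a rotation vector about the tool's x, y, z in degrees. A call has 1 to 20 rows; each row shifts and turns the commanded pose from where the row before left it, along the tool's axes as they then stand; what a row does not reach is not made up. A row lasts 1/8 s, in which the tool goes at most 62.5 mm and 10.7 degrees, less where a joint would pass 70% of its speed; a pose out of reach is approached as far as the arm can. A call with a gripper value outside its range is refused whole. "fingers" is the opening, from 0 (shut) to 1 (fully open), set as the call begins (left out, the last holds). The fingers move at their own pace and stop on an object; the grip force is fixed at half the most. Time passes only in rows, so rows that do not move let the fingers close. It gives the time, the measured TCP pose, the force, the opening and the grip force at its end, in the units of the state.
- bot.get_obs(): the state, without advancing time (a new reading comes with each control period).
- bot.capture(name): name is "scene" or "top"; returns the picture (480x640x3 uint8, red, green, blue); there is no depth.
- bot.camera_model(name): a dict with "mtx" (3x3 intrinsics, pixels), "xyz" and "rotation" of the camera in the world. Camera axes: x right, y down, z forward; pixel columns grow to the right and rows downward; lengths in mm; the calibration is good to about 2 mm. A picture is of the moment at which its call begins. camera_model takes no time and is no camera call.
- bot.close_job(): hands the job in; it is judged then, once.
The state is a dict: "time": time; "joint_positions": joint angles; "dq": joint speeds; "tau": joint torques, N m; "tool_pos": TCP position; "tcp_rot": TCP orientation; "contact_force": force on the tool from outside, world axes, zero at the start; "moment": the same for the moment, N m; "grip_width": finger opening in mm; "finger_force": force on a finger pad.
Only numpy, scipy, OpenCV 4.12 (cv2) and the standard library are available. Lean on these libraries where they do the work, as an engineer would, in place of code of your own. Each camera call takes 0.05 s, during which the arm holds its last target. There are 200 camera calls.

### The job

Make up the fitting kit: the blue case must hold exactly three brass spacers, counting the one already in it, which stays there, all standing upright on its floor. Take the missing ones from the green tray and leave the other brass ones and the black ones in the tray, and shut the case's lid fully, edge to edge. Leave the white thread spool and the roll of tape where they are.

Things in the scene. Friction and masses are not known exactly. Their poses are not given: they have to be found in the camera images.
- case: lower shell of a blue clamshell case, fixed to the bench: 130 mm along its x, 230 mm along its y, rim 30 mm high, walls and floor 4 mm thick, open on top. Origin at the centre of its underside; the lid is hinged on its +x long rim (away from the robot)
- case_lid (a joint): angle of the case's upper shell (blue frame with a clear window, 130 x 230 mm, 20 mm deep): 0 = closed, rims meeting all round; it starts open at about 1.8 to 2.1, leaning back beyond upright. The hinge is stiff: the lid stays where it is left and needs a light push all the way down
- lid_hinge (a point): middle of the lid's hinge line, which runs along the case's y at the height of the case's rim (30 mm). Its x points from the closed lid's free edge to the hinge and its z out of the lid's outer face; both turn with the lid
- lid_edge (a point): middle of the lid's free long edge, on its outer face (130 mm from the hinge, 20 mm out from the lid's rim); 50 mm above the bench when closed
- tray: shallow green tray, fixed to the bench: 160 mm along its x, 220 mm along its y, 22 mm high, walls and floor 4 mm thick; origin at the centre of its underside. The spacers in it stand about 66 mm apart, in 2 rows of 3 (rows along y)
- brass1: brass-coloured spacer sleeve, an upright cylinder 28 mm across and 24 mm tall (dark bore mark on its end), 60 g; origin at the centre of its underside, z along its axis; starts in the tray
- brass2: brass-coloured spacer sleeve, an upright cylinder 28 mm across and 24 mm tall (dark bore mark on its end), 60 g; origin at the centre of its underside, z along its axis; starts in the tray
- brass3: brass-coloured spacer sleeve, an upright cylinder 28 mm across and 24 mm tall (dark bore mark on its end), 60 g; origin at the centre of its underside, z along its axis; starts in the tray
- brass4: brass-coloured spacer sleeve, an upright cylinder 28 mm across and 24 mm tall (dark bore mark on its end), 60 g; origin at the centre of its underside, z along its axis; starts in the tray
- brass5: brass-coloured spacer sleeve, an upright cylinder 28 mm across and 24 mm tall (dark bore mark on its end), 60 g; origin at the centre of its underside, z along its axis; starts in the case
- black1: black plastic spacer sleeve, an upright cylinder 28 mm across and 24 mm tall (dark bore mark on its end), 60 g; origin at the centre of its underside, z along its axis; starts in the tray, not wanted
- black2: black plastic spacer sleeve, an upright cylinder 28 mm across and 24 mm tall (dark bore mark on its end), 60 g; origin at the centre of its underside, z along its axis; starts in the tray, not wanted
- spool: white thread spool 52 mm across, 70 mm tall; a bystander, origin at the centre of its underside
- tape: grey roll of tape lying flat, 90 mm across, 24 mm tall; a bystander, origin at the centre of its underside
Things that resemble listed ones, but are neither listed nor needed, are in the scene too. Leave any pink look-alike of the brass3 alone. Leave any red look-alike of the brass1 alone.

How it is judged:
By the outcome, as a careful person would: the job done as asked, in the order asked, and still so for the second after the job is handed in, with the robot touching nothing.
It also fails if it takes over 70 s, if anything falls off the work surface, if the arm or the gripper's body presses on something with over 40 N, if the wrist force passes 120 N, or if a joint passes its speed limit or range.

## Working session

There is one attempt and no reset: what is moved stays moved. The work goes in short steps, Python scripts to look and compute and a tool call to move; the robot and the scene stay as the last step left them, time stands still between calls to the robot, and variables do not carry over. Pictures are saved under pics/ and viewed, at most 10 in all, crops included, and the job is handed in when it is done.

Besides the shell and the picture viewer there is one more tool, called after "Emit:" as name(argument=value, ...), one argument or row to a line, values as JSON. servo_tool: Moves the arm, as the interface text tells. Its arguments: {"type":"object","properties":{"deltas":{"type":"array"},"fingers":{"type":"number"}},"required":["deltas"]}

```bash
mkdir -p pics; python3 - <<'E'
from plant import bot
import cv2,json
o=bot.get_obs();print({k:o[k] for k in("time","tool_pos","tcp_rot","grip_width")})
for n in("scene","top"):
    cv2.imwrite(f"pics/{n}0.png",bot.capture(n)[:,:,::-1]);print(bot.camera_model(n))
E
```

```text
{'time': 0.0, 'tool_pos': array([139.75806712, 505.63578972, 226.03975166]), 'tcp_rot': array([-3.14005055e+00, -2.09589811e-04,  2.87183600e+00]), 'grip_width': 91.53174748960328}
{'mtx': array([[609.10913176,   0.        , 327.56920548],
       [  0.        , 609.10913176, 240.68756314],
       [  0.        ,   0.        ,   1.        ]]), 'xyz': array([1075.59922909, -308.27579764, 1009.22377397]), 'rotation': array([-2.61601699e+00,  1.23774574e-04,  1.14388650e+00])}
{'mtx': array([[468.68738284,   0.        , 324.10520745],
       [  0.        , 468.68738284, 234.39337868],
       [  0.        ,   0.        ,   1.        ]]), 'xyz': array([436.55777509, -84.76743825, 940.92061121]), 'rotation': array([-3.00734296e+00,  2.73077006e-03, -1.57175890e+00])}
```

View pics/top0.png

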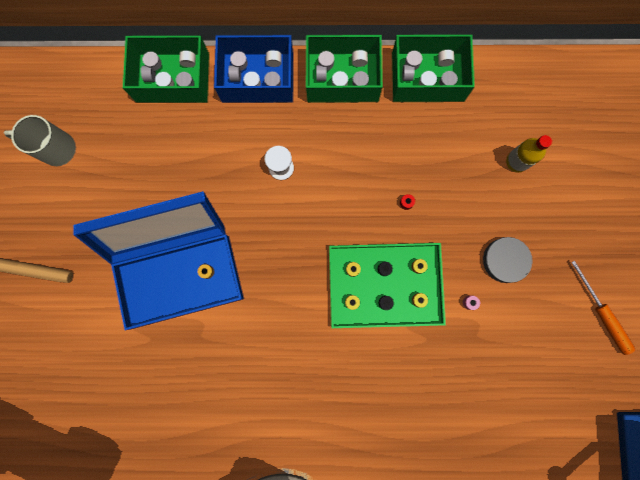

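View pics/scene0.png

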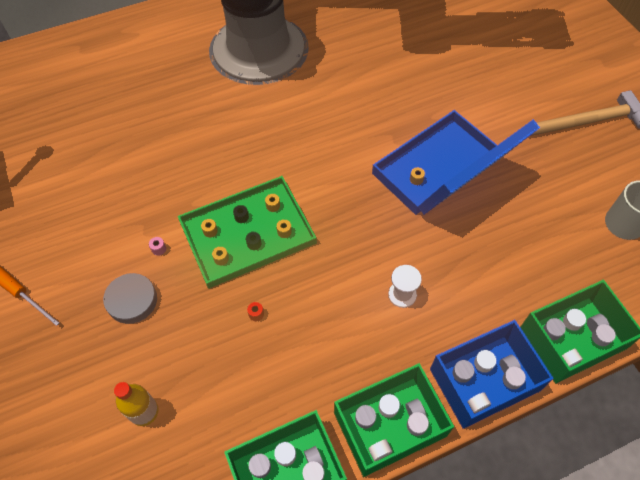

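The top view shows four brass candidates in the tray at (353,269), (420,266), (353,302) and (421,300). The two black spacers are at (385,269) and (386,302). The pink look-alike (473,302) and the red one (408,201) stand on the bench outside the tray. brass5 is in the case at (205,271). All four yellow-gold ones fit "brass", and any two will do. I'll confirm this in an enlarged crop.

```bash
cat > h.py <<'E'
import numpy as np,cv2
from scipy.spatial.transform import Rotation as R
from plant import bot
def ray(n,uv):
    m=bot.camera_model(n);d=np.linalg.inv(m["mtx"])@[uv[0],uv[1],1]
    return m["xyz"],R.from_euler("xyz",m["rotation"]).apply(d)
def plane(n,uv,z):
    c,d=ray(n,uv);return (c+d*(z-c[2])/d[2])
def proj(n,p):
    m=bot.camera_model(n);q=R.from_euler("xyz",m["rotation"]).inv().apply(np.asarray(p,float)-m["xyz"])
    q=q@m["mtx"].T;return q[...,:2]/q[...,2:]
def mask(img,lo,hi):
    return cv2.inRange(cv2.cvtColor(img,cv2.COLOR_BGR2HSV),lo,hi)
def bores(img,lo=(15,120,90),hi=(32,255,255)):
    cs,h=cv2.findContours(mask(img,lo,hi),cv2.RETR_CCOMP,cv2.CHAIN_APPROX_NONE);out=[]
    for c,hh in zip(cs,h[0]):
        if hh[3]>=0 and cv2.contourArea(c)>6:
            M=cv2.moments(c);out.append((M["m10"]/M["m00"],M["m01"]/M["m00"]))
    return out
E
python3 - <<'E'
from h import *
for n in("top","scene"):
    im=cv2.imread(f"pics/{n}0.png")
    for b in bores(im): print(n,np.round(b,1),plane(n,b,28).round(1))
    g=mask(im,(50,120,60),(75,255,255));b=mask(im,(105,150,40),(125,255,255))
    for nm,mm in(("green",g),("blue",b)):
        cs,_=cv2.findContours(mm,cv2.RETR_EXTERNAL,cv2.CHAIN_APPROX_NONE)
        for c in cs:
            if cv2.contourArea(c)>2500:
                x,y,w,h=cv2.boundingRect(c)
                if (n=="top" and 150<y<300) or (n=="scene" and y<200):
                    a=cv2.approxPolyDP(c,4,True)[:,0]
                    print(n,nm,cv2.contourArea(c),a.tolist());print([plane(n,p,30 if nm=="blue" else 22)[:2].round(0).tolist() for p in a])
im=cv2.imread("pics/top0.png")
A=cv2.resize(im[185:335,70:250],None,fx=4,fy=4,interpolation=cv2.INTER_CUBIC);cv2.imwrite("pics/c1.png",A)
B=cv2.resize(im[190:335,320:490],None,fx=4,fy=4,interpolation=cv2.INTER_CUBIC);cv2.imwrite("pics/c2.png",B)
E
```

```text
top [352.1 301.9] [ 428.5 -136.3   28. ]
top [420.6 299.8] [ 432.3 -268.3   28. ]
top [204.  270.7] [488.9 151.5  28. ]
top [353.3 268.6] [ 492.6 -139.1   28. ]
top [420.  265.5] [ 498.5 -269.    28. ]
top green 9102.5 [[440, 243], [329, 246], [331, 326], [444, 324]]
[[543.0, -311.0], [538.0, -92.0], [382.0, -95.0], [386.0, -313.0]]
top blue 14027.5 [[203, 192], [74, 225], [74, 234], [112, 265], [125, 329], [242, 298], [228, 237]]
[[645.0, 158.0], [579.0, 410.0], [561.0, 409.0], [500.0, 331.0], [378.0, 298.0], [436.0, 76.0], [555.0, 106.0]]
scene [219.  252.5] [ 497.6 -265.1   28. ]
scene [283.2 225.2] [ 491.9 -135.1   28. ]
scene [207.9 224.6] [ 431.8 -264.3   28. ]
scene [271.8 199.1] [ 427.9 -132.6   28. ]
scene [417.6 172.4] [488.6 155.6  28. ]
scene [612.5   2. ] [236.6 827.5  28. ]
scene green 8086.5 [[281, 176], [178, 216], [206, 282], [315, 237]]
[[380.0, -94.0], [386.0, -310.0], [542.0, -306.0], [537.0, -89.0]]
scene blue 5366.5 [[538, 127], [532, 121], [496, 146], [453, 111], [494, 144], [490, 150], [452, 122], [383, 170], [376, 164], [386, 157], [374, 165], [418, 205], [443, 185], [452, 192]]
[[491.0, 439.0], [472.0, 437.0], [498.0, 332.0], [379.0, 300.0], [491.0, 332.0], [501.0, 316.0], [405.0, 283.0], [456.0, 95.0], [437.0, 89.0], [430.0, 115.0], [438.0, 84.0], [558.0, 118.0], [537.0, 185.0], [559.0, 193.0]]
```

View pics/c1.png

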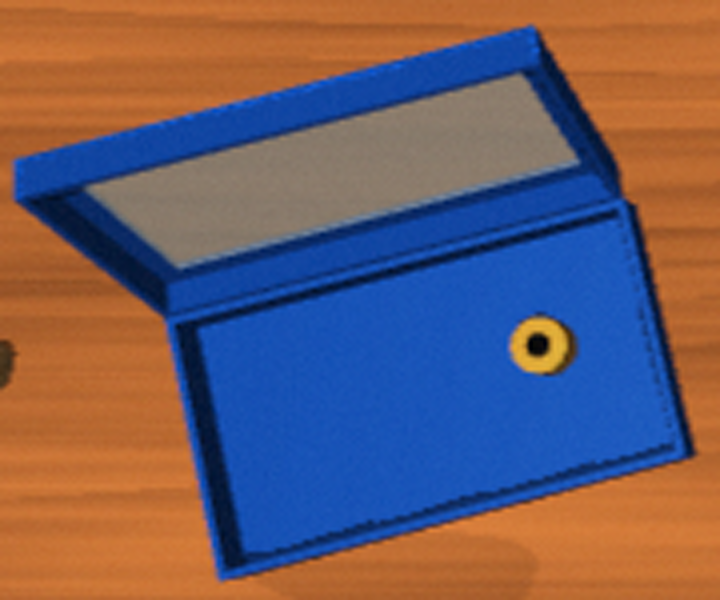

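View pics/c2.png

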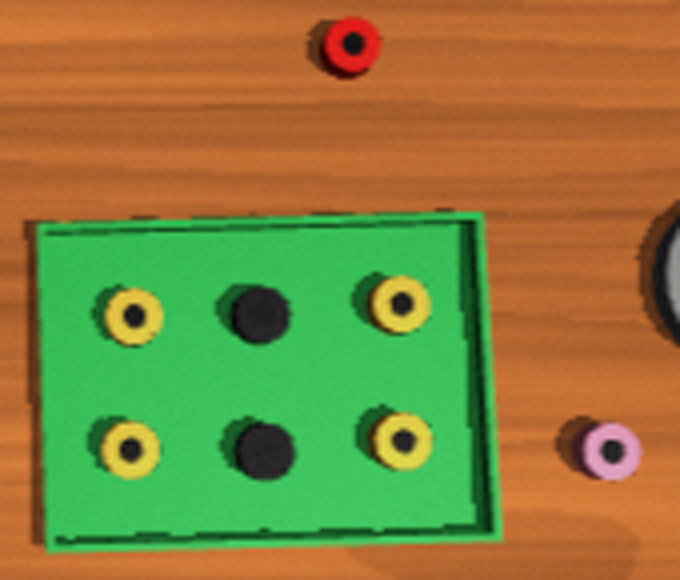

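The crops confirm it. Four gold-yellow ring-topped spacers stand in the tray (crop 133,316 / 400,304 / 130,450 / 403,441), with black ones between them. Red and pink are outside. In the case crop, brass5 is on the right at (540,345) and the lid leans back.

I'll take the two at the tray's left, A ≈ (492,-137) and B ≈ (428,-134.5). The 64 mm between them agrees with the given spacing. Tray and case sizes also check out (219x157 and 229x124 mm).

I'll grip diagonally with a half opening to clear the walls and neighbours.

Emit:
servo_tool(
  deltas=[
    [[0,0,0],[0,0,9.9]],
    [[0,0,0],[0,0,9.9]],
    [[0,0,0],[0,0,9.8]],
    [[-0.053,0.0014,0],[0,0,0]],
    [[-0.053,0.0014,0],[0,0,0]],
    [[-0.053,0.0014,0],[0,0,0]],
    [[-0.053,0.0014,0],[0,0,0]],
    [[-0.053,0.0014,0],[0,0,0]],
    [[-0.053,0.0014,0],[0,0,0]],
    [[-0.053,0.0014,0],[0,0,0]],
    [[-0.037,-0.024,0.012],[0,0,0]],
    [[-0.037,-0.024,0.012],[0,0,0]],
    [[-0.037,-0.024,0.012],[0,0,0]],
    [[-0.037,-0.024,0.012],[0,0,0]],
    [[-0.037,-0.024,0.012],[0,0,0]],
    [[-0.037,-0.024,0.012],[0,0,0]],
    [[-0.037,-0.024,0.012],[0,0,0]],
    [[-0.037,-0.024,0.012],[0,0,0]],
    [[-0.037,-0.024,0.012],[0,0,0]],
    [[0,0,0],[0,0,0]],
  ],
  fingers=0.5,
)

```text
time: 2.6
tool_pos: [491.0, -140.3, 117.4]
tcp_rot: [-3.141, -0.001, 2.352]
contact_force: [-0.6, 0.4, 0.4]
grip_width: 45.7
finger_force: 0.0
```

Emit:
servo_tool(
  deltas=[
    [[0.0013,0.0032,0.02],[0,0,0]],
    [[0,0,0.03],[0,0,0]],
    [[0,0,0.03],[0,0,0]],
    [[0,0,0.018],[0,0,0]],
    [[0,0,0.01],[0,0,0]],
    [[0,0,0],[0,0,0]],
  ],
)

```text
time: 3.35
tool_pos: [492.3, -134.1, 10.5]
tcp_rot: [-3.141, -0.001, 2.356]
contact_force: [-0.8, -0.1, 0.4]
grip_width: 46.1
finger_force: 0.0
```

Emit:
servo_tool(
  deltas=[
    [[0,0,0],[0,0,0]],
    [[0,0,0],[0,0,0]],
    [[0,0,0],[0,0,0]],
    [[0,0,0],[0,0,0]],
  ],
  fingers=0,
)

```text
time: 3.85
tool_pos: [493.0, -134.9, 11.3]
tcp_rot: [3.141, 0.001, 2.355]
contact_force: [-1.0, 0.5, 5.7]
grip_width: 26.9
finger_force: 30.0
```

Emit:
servo_tool(
  deltas=[
    [[0,0,-0.03],[0,0,0]],
    [[0,0,-0.045],[0,0,0]],
    [[0,0,-0.045],[0,0,0]],
    [[0,0,0],[0,0,-10]],
    [[0,0,0],[0,0,-10]],
    [[0,0,0],[0,0,-10]],
    [[0,0,0],[0,0,-10]],
    [[0,0,0],[0,0,-10]],
    [[0,0,0],[0,0,-10]],
    [[-0.0076,0.0437,0],[0,0,0]],
    [[-0.0076,0.0437,0],[0,0,0]],
    [[-0.0076,0.0437,0],[0,0,0]],
    [[-0.0076,0.0437,0],[0,0,0]],
    [[-0.0076,0.0437,0],[0,0,0]],
    [[-0.0076,0.0437,0],[0,0,0]],
    [[-0.0076,0.0437,0],[0,0,0]],
    [[-0.0076,0.0437,0],[0,0,0]],
    [[-0.0076,0.0437,0],[0,0,0]],
    [[0,0,0],[0,0,0]],
  ],
)

```text
time: 6.22
tool_pos: [456.5, 265.3, 130.5]
tcp_rot: [3.141, -0.0, -2.877]
contact_force: [-0.4, -0.7, 0.1]
grip_width: 27.3
finger_force: 30.0
```

Emit:
servo_tool(
  deltas=[
    [[0,0,0.04],[0,0,0]],
    [[0,0,0.04],[0,0,0]],
    [[0,0,0.025],[0,0,0]],
    [[0,0,0.009],[0,0,0]],
    [[0,0,0.003],[0,0,0]],
    [[0,0,0.002],[0,0,0]],
    [[0,0,0],[0,0,0]],
  ],
)

```text
time: 7.1
tool_pos: [457.8, 263.0, 12.5]
tcp_rot: [3.141, 0.001, -2.881]
contact_force: [0.1, 0.1, -1.2]
grip_width: 27.2
finger_force: 30.0
```

Emit:
servo_tool(
  deltas=[
    [[0,0,0],[0,0,0]],
    [[0,0,0],[0,0,0]],
    [[0,0,0],[0,0,0]],
  ],
  fingers=0.46,
)

```text
time: 7.48
tool_pos: [457.4, 263.0, 11.9]
tcp_rot: [3.142, 0.0, -2.881]
contact_force: [-0.3, 0.2, -0.5]
grip_width: 41.9
finger_force: 0.0
```

Emit:
servo_tool(
  deltas=[
    [[0,0,-0.03],[0,0,0]],
    [[0,0,-0.045],[0,0,0]],
    [[0,0,-0.045],[0,0,0]],
    [[0.0145,-0.0418,0],[0,0,0]],
    [[0.0145,-0.0418,0],[0,0,0]],
    [[0.0145,-0.0418,0],[0,0,0]],
    [[0.0145,-0.0418,0],[0,0,0]],
    [[0.0145,-0.0418,0],[0,0,0]],
    [[0.0145,-0.0418,0],[0,0,0]],
    [[0.0145,-0.0418,0],[0,0,0]],
    [[0.0145,-0.0418,0],[0,0,0]],
    [[0.0145,-0.0418,0],[0,0,0]],
    [[0,0,0],[0,0,10]],
    [[0,0,0],[0,0,10]],
    [[0,0,0],[0,0,10]],
    [[0,0,0],[0,0,10]],
    [[0,0,0],[0,0,10]],
    [[0,0,0],[0,0,10]],
    [[0,0,0],[0,0,0]],
  ],
  fingers=0.5,
)

```text
time: 9.85
tool_pos: [428.2, -134.2, 131.8]
tcp_rot: [3.141, 0.0, 2.357]
contact_force: [-0.2, -0.6, -0.2]
grip_width: 46.1
finger_force: 0.0
```

```bash
python3 - <<'E'
from h import *
P=[bot.get_obs()["tool_pos"] for _ in range(3)];print(np.round(P,1),bot.get_obs()["tcp_rot"])
im=bot.capture("scene")[:,:,::-1].copy();cv2.imwrite("pics/scene1.png",im)
for b in bores(im): print("scene",np.round(b,1),plane("scene",b,28).round(1))
im=bot.capture("top")[:,:,::-1].copy();cv2.imwrite("pics/top1.png",im)
for b in bores(im): print("top",np.round(b,1),plane("top",b,28).round(1))
E
```

```text
[[ 428.2 -134.2  131.8]
 [ 428.2 -134.2  131.8]
 [ 428.2 -134.2  131.8]] [3.14149914e+00 9.03011706e-05 2.35682355e+00]
scene [219.2 252.6] [ 497.9 -264.9   28. ]
scene [207.9 224.6] [ 431.7 -264.1   28. ]
scene [271.9 199. ] [ 427.7 -132.3   28. ]
scene [417.7 172.4] [488.8 155.7  28. ]
scene [458.  143.6] [458.7 266.1  28. ]
top [146.6 286. ] [459.4 261.8  28. ]
top [204.1 270.9] [488.5 151.2  28. ]
top [420.  265.5] [ 498.5 -269.    28. ]
```

Emit:
servo_tool(
  deltas=[
    [[0,0,0.04],[0,0,0]],
    [[0,0,0.04],[0,0,0]],
    [[0,0,0.03],[0,0,0]],
    [[0,0,0.01],[0,0,0]],
    [[0,0,0],[0,0,0]],
  ],
)

```text
time: 10.58
tool_pos: [428.2, -134.2, 11.7]
tcp_rot: [-3.141, -0.001, 2.356]
contact_force: [0.5, -0.2, 0.4]
grip_width: 45.7
finger_force: 0.0
```

Emit:
servo_tool(
  deltas=[
    [[0,0,0],[0,0,0]],
    [[0,0,0],[0,0,0]],
    [[0,0,0],[0,0,0]],
    [[0,0,0],[0,0,0]],
  ],
  fingers=0,
)

```text
time: 11.08
tool_pos: [428.8, -134.5, 12.6]
tcp_rot: [3.141, 0.002, 2.355]
contact_force: [-1.2, 0.2, 6.8]
grip_width: 27.6
finger_force: 30.0
```

Emit:
servo_tool(
  deltas=[
    [[0,0,-0.03],[0,0,0]],
    [[0,0,-0.045],[0,0,0]],
    [[0,0,-0.045],[0,0,0]],
    [[0,0,0],[0,0,-10]],
    [[0,0,0],[0,0,-10]],
    [[0,0,0],[0,0,-10]],
    [[0,0,0],[0,0,-10]],
    [[0,0,0],[0,0,-10]],
    [[0,0,0],[0,0,-10]],
    [[-0.0119,0.0413,0],[0,0,0]],
    [[-0.0119,0.0413,0],[0,0,0]],
    [[-0.0119,0.0413,0],[0,0,0]],
    [[-0.0119,0.0413,0],[0,0,0]],
    [[-0.0119,0.0413,0],[0,0,0]],
    [[-0.0119,0.0413,0],[0,0,0]],
    [[-0.0119,0.0413,0],[0,0,0]],
    [[-0.0119,0.0413,0],[0,0,0]],
    [[0,0,0],[0,0,0]],
  ],
)

```text
time: 13.32
tool_pos: [434.6, 211.8, 131.7]
tcp_rot: [3.141, 0.0, -2.877]
contact_force: [-0.9, -1.1, -0.3]
grip_width: 27.2
finger_force: 30.0
```

Emit:
servo_tool(
  deltas=[
    [[0,0,0.04],[0,0,0]],
    [[0,0,0.04],[0,0,0]],
    [[0,0,0.025],[0,0,0]],
    [[0,0,0.009],[0,0,0]],
    [[0,0,0.003],[0,0,0]],
    [[0,0,0.002],[0,0,0]],
    [[0,0,0],[0,0,0]],
  ],
)

```text
time: 14.2
tool_pos: [435.5, 209.6, 13.4]
tcp_rot: [3.142, 0.001, -2.881]
contact_force: [-0.3, 0.5, -0.5]
grip_width: 27.2
finger_force: 30.0
```

Emit:
servo_tool(
  deltas=[
    [[0,0,0],[0,0,0]],
    [[0,0,0],[0,0,0]],
    [[0,0,0],[0,0,0]],
  ],
  fingers=0.46,
)

```text
time: 14.58
tool_pos: [435.1, 209.6, 12.9]
tcp_rot: [3.142, 0.0, -2.881]
contact_force: [-0.3, -0.3, -0.4]
grip_width: 41.9
finger_force: 0.0
```

Emit:
servo_tool(
  deltas=[
    [[0,0,-0.03],[0,0,0]],
    [[0,0,-0.045],[0,0,0]],
    [[0,0,-0.045],[0,0,0]],
    [[0,0,-0.045],[0,0,0]],
    [[0,0,-0.025],[0,0,0]],
    [[-0.036,-0.002,0],[0,0,0]],
    [[-0.036,-0.002,0],[0,0,0]],
    [[-0.036,-0.002,0],[0,0,0]],
    [[-0.036,-0.002,0],[0,0,0]],
    [[-0.036,-0.002,0],[0,0,0]],
    [[-0.036,-0.002,0],[0,0,0]],
    [[0,0,0],[0,0,0]],
  ],
)

```text
time: 16.08
tool_pos: [647.9, 253.5, 201.0]
tcp_rot: [-3.142, -0.001, -2.881]
contact_force: [-0.6, -0.0, -0.9]
grip_width: 42.1
finger_force: 0.0
```

```bash
python3 - <<'E'
from h import *
im=bot.capture("scene")[:,:,::-1].copy()
for b in bores(im): print("scene",np.round(b,1),plane("scene",b,28).round(1))
im=bot.capture("top")[:,:,::-1].copy()
for b in bores(im): print("top",np.round(b,1),plane("top",b,28).round(1))
cv2.imwrite("pics/c3.png",cv2.resize(im[170:340,50:260],None,fx=3.5,fy=3.5))
C=np.array([467.5,205.5,0]);yaw=.261
ex=np.array([np.cos(yaw),np.sin(yaw),0]);ey=np.array([-np.sin(yaw),np.cos(yaw),0])
for n,uv,y in(("top",(203,192),-115),("top",(74,225),115),("scene",(538,125),115)):
    c,d=ray(n,uv);t=(y-(c-C)@ey)/(d@ey);p=c+t*d;print(n,"edge x',z",((p-C)@ex).round(1),p[2].round(1))
for th in(1.8,1.9,2,2.1):print(th,65-130*np.cos(th)+20*np.sin(th),30+130*np.sin(th)+20*np.cos(th))
E
```

```text
scene [219.  252.5] [ 497.6 -265.1   28. ]
scene [208.  224.5] [ 431.6 -263.9   28. ]
scene [417.5 172.5] [488.8 155.3  28. ]
scene [429.5 144. ] [435.4 212.5  28. ]
scene [458.  143.7] [458.9 266.   28. ]
top [420.4 299.8] [ 432.3 -267.9   28. ]
top [173.9 298.3] [435.6 207.9  28. ]
top [146.5 286. ] [459.4 262.   28. ]
top [204.  270.8] [488.7 151.5  28. ]
top [420.  265.5] [ 498.5 -269.    28. ]
top edge x',z 124.9 148.2
top edge x',z 128.0 141.4
scene edge x',z 126.0 151.7
1.8 114.01322492766522 152.05615012030364
1.9 125.95364544600372 146.5532200620938
2 137.28503728764213 139.8857287563958
2.1 147.89418093095895 132.12029557235644
```

View pics/c3.png

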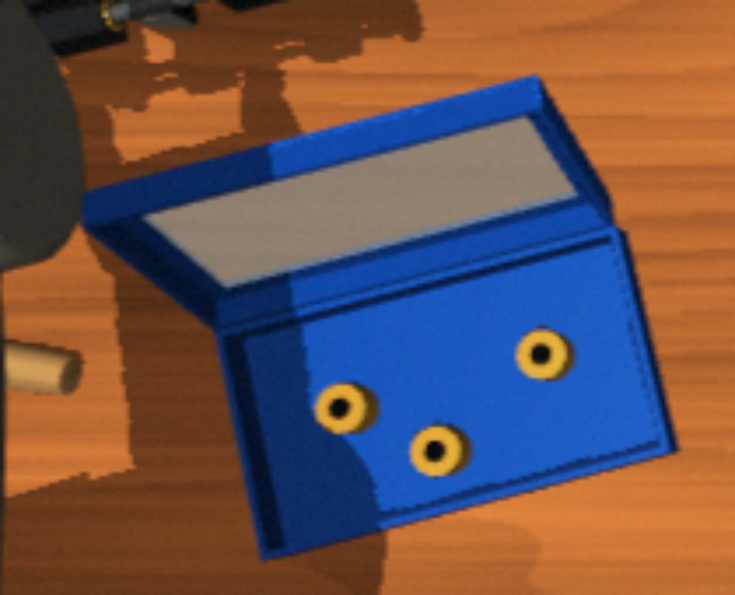

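The crop shows three brass spacers upright in the case at (340,408), (435,450) and (540,355). The lid is at about 1.9 rad, with its free edge at x' ≈ 126 and z ≈ 147, matching the geometry. Next I'll go behind the lid with the fingers shut and push it over.

Emit:
servo_tool(
  deltas=[
    [[0,0,0.021],[0,0,0]],
    [[0,0,0.021],[0,0,0]],
    [[0,0,0.021],[0,0,0]],
    [[0,0,0.021],[0,0,0]],
    [[0.02,0,0],[0,0,0]],
    [[0.02,0,0],[0,0,0]],
    [[0.01,0,0],[0,0,0]],
    [[0.01,0,-0.004],[0,0,0]],
    [[0.01,0,-0.009],[0,0,0]],
    [[0.01,0,-0.009],[0,0,0]],
    [[0.01,0,-0.009],[0,0,0]],
    [[0,0,0],[0,0,0]],
  ],
  fingers=0,
)

```text
time: 17.68
tool_pos: [559.5, 230.4, 151.0]
tcp_rot: [3.142, 0.001, -2.881]
contact_force: [-0.4, 0.3, -0.4]
grip_width: 0.4
finger_force: 0.0
```

Emit:
servo_tool(
  deltas=[
    [[0.0145,0,0.002],[0,0,0]],
    [[0.0145,0,0.002],[0,0,0]],
    [[0.012,0,0.002],[0,0,0]],
    [[0.0115,0,0.002],[0,0,0]],
    [[0.0115,0,0.004],[0,0,0]],
    [[0.011,0,0.0045],[0,0,0]],
    [[0.01,0,0.0065],[0,0,0]],
    [[0.01,0,0.0065],[0,0,0]],
    [[0,0,0],[0,0,0]],
  ],
)

```text
time: 18.8
tool_pos: [466.8, 205.6, 119.6]
tcp_rot: [3.142, -0.002, -2.881]
contact_force: [-0.2, -0.4, -0.2]
grip_width: 0.6
finger_force: 0.0
```

```bash
python3 - <<'E'
from h import *
im=bot.capture("scene")[:,:,::-1].copy()
cv2.imwrite("pics/s4.png",cv2.resize(im[20:280,320:640],None,fx=2.2,fy=2.2))
E
```

```text
(no output)
```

View pics/s4.png

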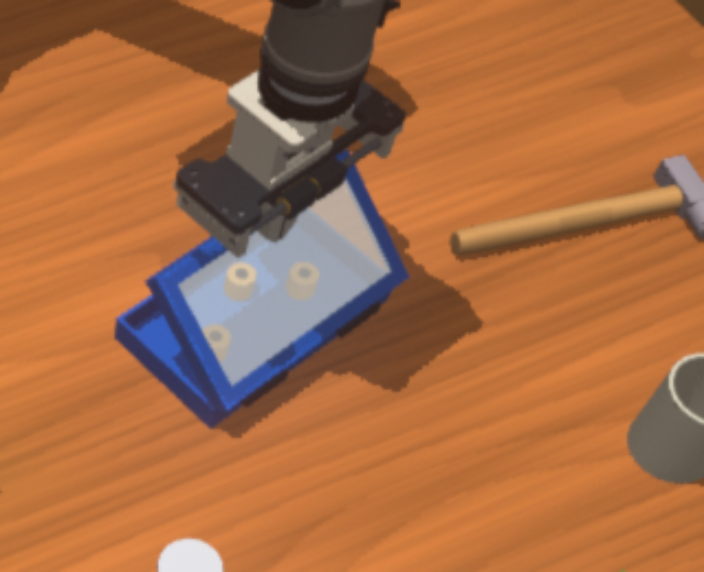

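The lid follows the fingers and is about half closed, with the three spacers visible upright through its window. I'll continue the arc.

Emit:
servo_tool(
  deltas=[
    [[0.0085,0,0.008],[0,0,0]],
    [[0.0085,0,0.008],[0,0,0]],
    [[0.007,0,0.01],[0,0,0]],
    [[0.007,0,0.01],[0,0,0]],
    [[0.005,0,0.011],[0,0,0]],
    [[0.005,0,0.011],[0,0,0]],
    [[0.002,0,0.006],[0,0,0]],
    [[0,0,0.004],[0,0,0]],
    [[0,0,0.002],[0,0,0]],
    [[0,0,0],[0,0,0]],
  ],
)

```text
time: 20.1
tool_pos: [426.8, 194.9, 50.4]
tcp_rot: [3.142, 0.001, -2.881]
contact_force: [-1.0, -0.2, -0.1]
grip_width: 0.2
finger_force: 0.0
```

Emit:
servo_tool(
  deltas=[
    [[0,0,0.001],[0,0,0]],
    [[0,0,0.001],[0,0,0]],
    [[0,0,0],[0,0,0]],
  ],
)

```text
time: 20.48
tool_pos: [426.9, 195.0, 49.9]
tcp_rot: [-3.142, 0.002, -2.881]
contact_force: [-5.0, -1.8, 19.2]
grip_width: 0.5
finger_force: 9.5
```

It reads 19 N at z = 50, the closed height. I'll retreat and check.

Emit:
servo_tool(
  deltas=[
    [[0,0,-0.01],[0,0,0]],
    [[0,0,-0.04],[0,0,0]],
    [[0,0,-0.045],[0,0,0]],
    [[0,0,-0.045],[0,0,0]],
    [[0,-0.045,0],[0,0,0]],
    [[0,-0.045,0],[0,0,0]],
    [[0,-0.045,0],[0,0,0]],
    [[0,-0.045,0],[0,0,0]],
    [[0,-0.045,0],[0,0,0]],
    [[0,0,0],[0,0,0]],
  ],
)

```text
time: 21.72
tool_pos: [485.2, -25.1, 188.3]
tcp_rot: [-3.141, 0.001, -2.885]
contact_force: [-0.3, 1.0, -0.1]
grip_width: 0.4
finger_force: 0.0
```

```bash
python3 - <<'E'
from h import *
print(bot.get_obs()["contact_force"])
im=bot.capture("scene")[:,:,::-1].copy()
cv2.imwrite("pics/s5.png",cv2.resize(im[80:320,130:530],None,fx=2,fy=2))
im=bot.capture("top")[:,:,::-1].copy()
C=np.array([467.5,205.5,0]);yaw=.261
ex=np.array([np.cos(yaw),np.sin(yaw),0]);ey=np.array([-np.sin(yaw),np.cos(yaw),0])
for z in(30,50):
  q=np.array([C+a*65*ex+b*115*ey+[0,0,z] for a,b in((1,1),(1,-1),(-1,-1),(-1,1))])
  print(z,proj("top",q).round(1).tolist())
b=mask(im,(105,150,40),(125,255,255))
cs,_=cv2.findContours(b,cv2.RETR_EXTERNAL,cv2.CHAIN_APPROX_NONE)
for c in cs:
  x,y,w,h=cv2.boundingRect(c)
  if cv2.contourArea(c)>1000 and 150<y<320: print(cv2.approxPolyDP(c,4,True)[:,0].tolist())
cv2.imwrite("pics/t5.png",cv2.resize(im[190:340,90:260],None,fx=4,fy=4))
E
```

```text
[-0.31137663  1.00308413 -0.06719463]
30 [[110.6, 264.7], [225.5, 234.3], [241.1, 298.9], [124.1, 330.4]]
50 [[105.8, 264.0], [223.3, 232.9], [239.2, 298.9], [119.6, 331.1]]
[[180, 245], [107, 264], [120, 329], [159, 321], [165, 311], [126, 321], [115, 269], [179, 252]]
```

View pics/s5.png

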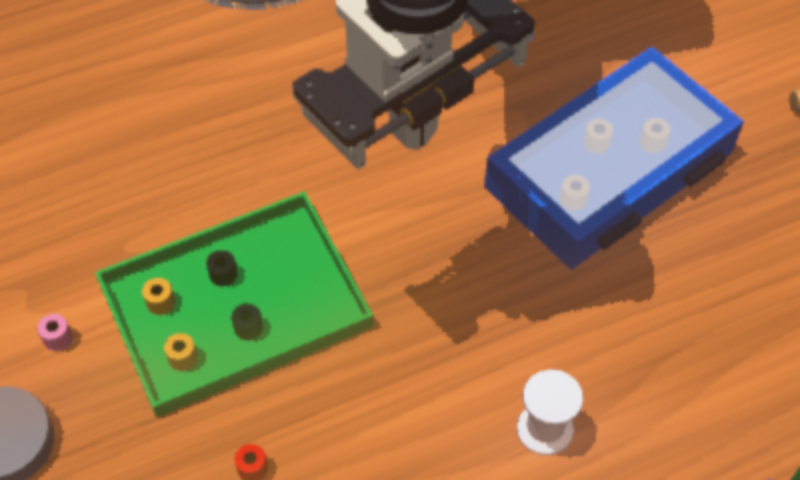

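View pics/t5.png

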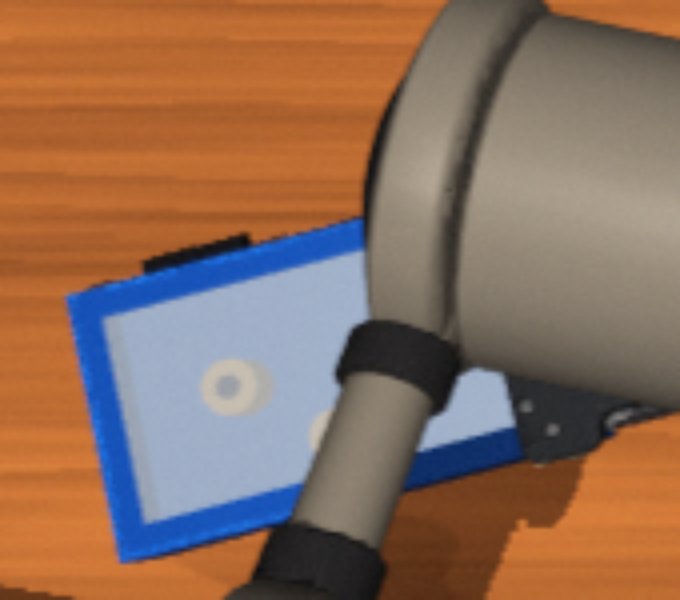

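The scene crop shows the lid shut flush with three upright spacers under the window at (598,135), (655,133) and (574,190). Two brass and two black remain in the tray, and the spool, pink and red spacers look undisturbed. In the top view, the lid's visible corners (107,264) and (120,329) match the closed-lid prediction of (106,264) and (120,331).

```bash
python3 -c "
from plant import bot
print(bot.close_job())"
```

```text
the job is handed in; nothing more can be done
None
```

The fitting kit is made up and handed in at about 22 s: three brass spacers stand upright in the blue case, the lid is shut flush, and two brass and two black spacers remain in the tray; no verdict came back.

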